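# Move the bird feeder to the other swing hook

## Task

The bird feeder on the shop counter hangs from a swing hook that must be cleared away. Swing the other, folded hook fully out from its upright, move the feeder over and hang it by its strap handle on that hook without tipping it over, then fold the emptied hook flat against its own upright.

Things in the scene. Friction and masses are not known exactly. Their poses are not given: they have to be found in the camera images.
- feeder_handle (a point): Centre of the opening in the bird feeder's rigid strap handle, 194 mm high when hung. Opening 40 mm wide (y), 52 high, seen through along x; strap 5 mm thick, 14 deep; handle 50 mm wide outside (pinch it so, hook bar between the fingers), top 31 mm above this point. Below: roof (86 mm wide) at 26 mm, tray (90 mm) underside at 143 mm. 0.18-0.35 kg. Starts 64-76 mm from the laden hook's axis.
- laden_post: Upright whose hook carries the feeder at the start: wooden board 60 mm wide, 18 thick, top 245 mm high, on a steel foot. Origin on the counter under the board's middle; x to the back, y along its width, z up. The hook is on the -x face: its vertical hinge axis is at x = -22 mm, y = 0.
- laden_hook (a joint): Swing hook on laden_post, out at the start. Level steel bar 10 mm wide, reaching 124 mm from the hinge axis; underside 212 mm, top 220 mm above the counter, end lip (8 mm) up to 234 mm. 0 rad = folded flat (bar along the post's -y, end past the board's edge), 1.57 = fully out (along -x); stops at both. Stays where left; a push under 2 N at its end turns it.
- spare_post: Upright whose hook is folded and empty at the start, left or right of the other: wooden board 60 mm wide, 18 thick, top 245 mm high, on a steel foot. Origin on the counter under the board's middle; x to the back, y along its width, z up. The hook is on the -x face: its vertical hinge axis is at x = -22 mm, y = 0.
- spare_hook (a joint): Swing hook on spare_post, folded at the start. Level steel bar 10 mm wide, reaching 124 mm from the hinge axis; underside 212 mm, top 220 mm above the counter, end lip (8 mm) up to 234 mm. 0 rad = folded flat (bar along the post's -y, end past the board's edge), 1.57 = fully out (along -x); stops at both. Stays where left; a push under 2 N at its end turns it.
Not all that is in view belongs to the job. What is shaped like the laden_post but orange or red is not meant.

How it is judged:
By the outcome, as a careful person would: the job done as asked, in the order asked, and still so for the second after the job is handed in, with the robot touching nothing.
It also fails if it takes over 69 s, if anything falls off the work surface, if the arm or the gripper's body presses on something with over 40 N, if the wrist force passes 120 N, or if a joint passes its speed limit or range.

## Robot

A 6-joint arm with a two-finger parallel gripper is mounted at the origin on the work surface. World frame = base frame: x ahead of the robot, y to its left, z up, the work surface at z = 0. Lengths are in m, angles in rad, forces in N, time in s.
With the tool pointing down it reaches from about 0.375 to 0.9 m from the base axis. Payload 3.1 kg.
Tool frame: the origin (TCP) lies between the finger pads; the fingertips stand 19 mm ahead of it and the grasp point (between the pads) is the TCP; z points along the fingers, y is the direction in which the jaws open and shut (so a half turn about z gives the same grasp; the last joint's range is limited). The gripper opens to 87 mm and grips with 3 to 60 N. Pads are 19 mm wide; open, the fingers measure 117 mm over their backs; the gripper's body (75 mm by 190 mm) begins 51 mm behind the grasp point.
Start: joints at [-1.524, 0.527, 1.433, -0, 1.181, -0.178], TCP at [0.14, -0.609, 0.242] pointing down, gripper open.
Joint ranges: [-3.08, 3.08], [-0.75, 2.2], [0.22, 2.44], [-1.43, 4.57], [0, 2.65], [-2.85, 2.85]. Speed limits (rad/s): [2.79, 2.79, 3.14, 3.14, 3.14, 3.14].

## Interface

Orientations are given as a unit quaternion [x, y, z, w].
In Python, from rig import robot gives the robot as it stands.
- The arm moves only by the tool apply_moves, never from a script. Its argument "series" is a list of rows, each a list of 7 numbers: the shift along the tool's x, y, z in cm, then the turn, a rotation vector about the tool's x, y, z in degrees, then the opening, from 0 (shut) to 1 (fully open). In form: [[dx, dy, dz, rx, ry, rz, grip], ...]. A call has 1 to 5 rows; each row is the pose to reach, as a shift and turn from the pose commanded when the call began, along the tool's axes at that moment; what a row does not reach only later rows make up. A row lasts 1/12 s, in which the tool goes at most 41.7 mm and 7.16 degrees, less where a joint would pass 70% of its speed; a pose out of reach is approached as far as the arm can. A call with a gripper value outside its range is refused whole. The fingers move at their own pace and stop on an object; "newtons" is the grip in N (left out, the last holds). Time passes only in rows, so rows that repeat a pose let the fingers close. It gives the time, the measured TCP pose, the force and the opening at its end, in the units of the state.
- robot.get_obs(): the state, without advancing time (a new reading comes with each control period).
- robot.camera(name): name is "side" or "top"; returns the picture (400x640x3 uint8, red, green, blue); there is no depth.
- robot.camera_params(name): a dict with "mtx" (3x3 intrinsics, pixels), "D" ([k1, k2, p1, p2, k3] as OpenCV has them; the pictures are not rectified), "origin" and "rotation" of the camera in the world. Camera axes: x right, y down, z forward; pixel columns grow to the right and rows downward; lengths in m; the calibration is good to about 2 mm. A picture is of the moment at which its call begins. camera_params takes no time and is no camera call.
- robot.hand_in(): hands the job in, once; it reports no verdict.
The state is a dict: "time": time; "q": joint angles; "joint_velocities": joint speeds; "joint_torque": joint torques, N m; "position": TCP position; "tool_rot": TCP orientation; "ft_force": force on the tool from outside, world axes, zero at the start; "moment": the same for the moment, N m; "grip_width": finger opening in m.
Only numpy, scipy, OpenCV 4.12 (cv2) and the standard library are available. Lean on these libraries where they do the work, as an engineer would, in place of code of your own. Each camera call takes 0.05 s, during which the arm holds its last target. There are 200 camera calls.

## Working session

There is one attempt and no reset: what is moved stays moved. The work goes in short steps, Python scripts to look and compute and a tool call to move; the robot and the scene stay as the last step left them, time stands still between calls to the robot, and variables do not carry over. Pictures are saved under pics/ and viewed, about 8 in all and at most 12, crops included, and the job is handed in when it is done.

Besides the shell and the picture viewer there is one more tool, called after "Request:" by a JSON object that holds its "fn" and its "kwargs", one argument or row to a line. apply_moves: Moves the arm, as the interface text tells. Its arguments: {"type":"object","properties":{"series":{"type":"array"},"newtons":{"type":"number"}},"required":["series"]}

```bash
mkdir -p pics
python3 - <<'E'
from rig import robot
import cv2
o=robot.get_obs();print(o)
for n in("side","top"):
    im=robot.camera(n);cv2.imwrite(f"pics/{n}0.png",im[:,:,::-1]);p=robot.camera_params(n);print(n,p)
E
```

```text
{'time': 0.0, 'q': array([-1.52348277e+00,  5.28466856e-01,  1.43391042e+00, -1.45880463e-05,
        1.18137605e+00, -1.78488589e-01]), 'joint_velocities': array([ 0.00024331, -0.00123033, -0.00085471, -0.00113465, -0.0001006 ,
       -0.00239964]), 'joint_torque': array([-2.58805580e-03, -4.40050149e+01, -1.76591420e+01,  6.29627192e-02,
        5.82525751e-02, -1.73199574e-04]), 'position': array([ 0.13992869, -0.60842402,  0.24056858]), 'tool_rot': array([ 9.93632548e-01,  1.12664067e-01,  6.40752833e-05, -1.07845426e-03]), 'ft_force': array([0.11410501, 0.02958231, 0.01330032]), 'moment': array([-0.01188503, -0.02007239, -0.01908824]), 'grip_width': 0.08711207644796078}
side {'mtx': array([[395.94783589,   0.        , 316.13697224],
       [  0.        , 395.94783589, 203.44298807],
       [  0.        ,   0.        ,   1.        ]]), 'D': array([-0.06859503,  0.        ,  0.        ,  0.        ,  0.        ]), 'origin': array([-0.14911699,  0.65507535,  0.70707798]), 'rotation': array([-0.35571504,  0.81332844, -0.42124152,  0.18579354])}
top {'mtx': array([[456.41022847,   0.        , 320.72907358],
       [  0.        , 456.41022847, 197.98024678],
       [  0.        ,   0.        ,   1.        ]]), 'D': array([-0.09600055,  0.        ,  0.        ,  0.        ,  0.        ]), 'origin': array([0.33236826, 0.07422226, 1.33349685]), 'rotation': array([ 0.71168996, -0.7013136 ,  0.01869118, -0.03615618])}
```

View pics/side0.png

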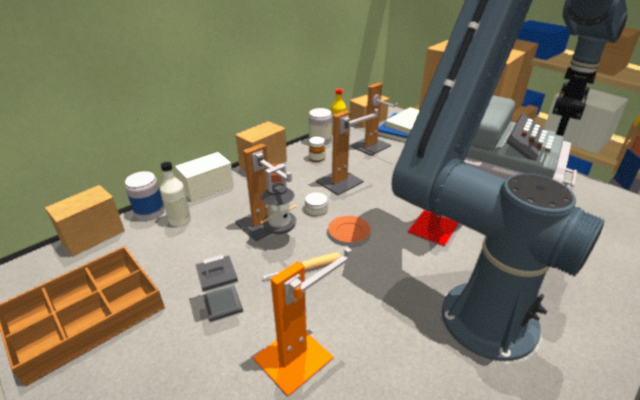

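View pics/top0.png

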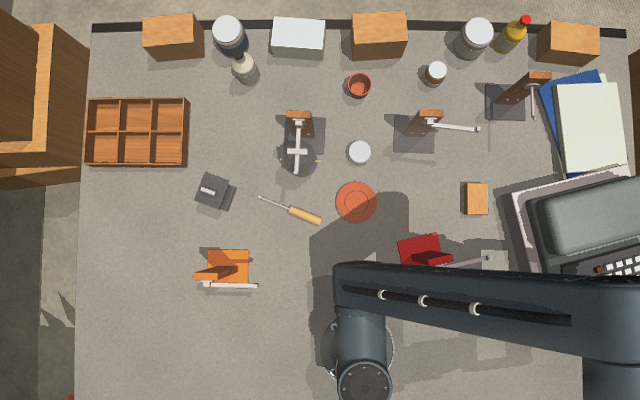

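Side: the laden wooden post is near (258,190) with the feeder, and a second wooden post is at (341,150). The third is at (375,120). Top: laden post (300,125), candidate spare (430,125) with its hook running right to (478,128), and a third post (535,85). I'll zoom in.

Run:
```python
import cv2,numpy as np
t=cv2.imread("pics/top0.png")[65:195,265:565];s=cv2.imread("pics/side0.png")[75:250,225:425]
t=cv2.resize(t,(690,299),interpolation=3);s=cv2.resize(s,(342,299),interpolation=3)
cv2.imwrite("pics/c_t.png",cv2.resize(cv2.imread("pics/top0.png")[65:195,265:565],(800,347),interpolation=3))
cv2.imwrite("pics/c_s.png",cv2.resize(cv2.imread("pics/side0.png")[75:250,225:425],(680,595),interpolation=3))
```

```text
(no output)
```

View pics/c_t.png

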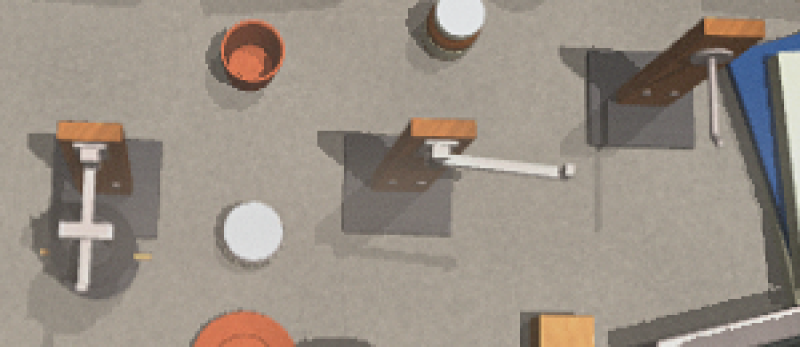

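View pics/c_s.png

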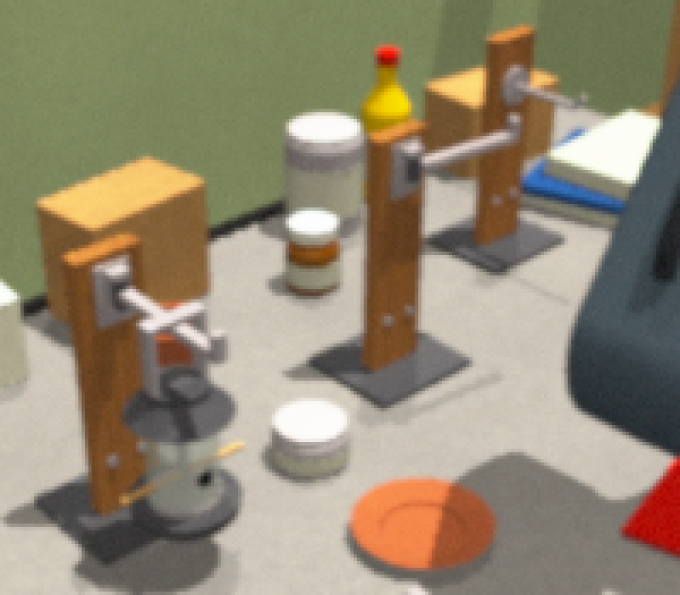

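Viewing notes (4 pictures so far): the laden hook is at left, with the strap at crop (85,231) and the lip at (83,287). The spare hook is folded, with its lip at crop (568,170). The third upright only has a thin fixed peg, so it's a decoy. Next I'll turn these pixels into positions.

```bash
cat > h.py <<'E'
import numpy as np,cv2
from scipy.spatial.transform import Rotation as R
from rig import robot
def ray(n,px):
    p=robot.camera_params(n);u=cv2.undistortPoints(np.array([[px]],float),p["mtx"],p["D"])[0,0]
    return p["origin"],R.from_quat(p["rotation"]).apply([u[0],u[1],1])
def onz(n,px,z):
    o,d=ray(n,px);return o+d*(z-o[2])/d[2]
def two(a,b):
    (o1,d1),(o2,d2)=ray("top",a),ray("side",b)
    d1=d1/np.linalg.norm(d1);d2=d2/np.linalg.norm(d2);s=np.linalg.lstsq(np.c_[d1,-d2],o2-o1,rcond=None)[0]
    p,q=o1+s[0]*d1,o2+s[1]*d2;return (p+q)/2,np.linalg.norm(p-q)
E
python3 - <<'E'
from h import *
np.set_printoptions(precision=4,suppress=True)
c=lambda x,y:(265+(x+.5)/2.667-.5,65+(y+.5)/2.667-.5)
for k,x,y,z in [("L tl",57,124,.245),("L tr",121,122,.245),("L br",123,137,.245),("L bl",60,140,.245),
 ("S tl",412,120,.245),("S tr",476,121,.245),("S br",474,136,.245),("S bl",408,136,.245),
 ("L hinge",90,150,.222),("L lip",83,287,.234),("strap l",58,231,.225),("strap r",112,231,.225),("strap c",85,231,.225),
 ("S hinge",440,152,.222),("S lip",568,170,.234),("jar",253,230,.05)]:
    print(k,onz("top",c(x,y),z))
s=lambda x,y:(225+(x+.5)/3.4-.5,75+(y+.5)/3.4-.5)
print("S lip 2view",two(c(568,170),s(514,120)))
print("L lip 2v",two(c(83,287),s(218,338)))
print("strap 2v",two(c(85,231),s(172,318)))
E
```

```text
L tl [0.6284 0.1898 0.245 ]
L tr [0.6306 0.1312 0.245 ]
L br [0.6166 0.1291 0.245 ]
L bl [0.6134 0.1867 0.245 ]
S tl [ 0.6359 -0.1348  0.245 ]
S tr [ 0.6361 -0.1936  0.245 ]
S br [ 0.622  -0.1916  0.245 ]
S bl [ 0.6209 -0.131   0.245 ]
L hinge [0.61   0.1608 0.222 ]
L lip [0.4795 0.1637 0.234 ]
strap l [0.5326 0.1886 0.225 ]
strap r [0.5331 0.1387 0.225 ]
strap c [0.5328 0.1636 0.225 ]
S hinge [ 0.6122 -0.1651  0.222 ]
S lip [ 0.5946 -0.2814  0.234 ]
jar [ 0.5676 -0.0016  0.05  ]
S lip 2view (array([ 0.5938, -0.2822,  0.2336]), np.float64(0.002147130485220539))
L lip 2v (array([0.4799, 0.1639, 0.2307]), np.float64(0.0001859646859489384))
strap 2v (array([0.5328, 0.1635, 0.224 ]), np.float64(0.0006019000756261009))
```

The laden hinge is at about (.600,.160) and the strap is 67 mm from it, as specified. The spare hinge is at about (.607,-.163). Its lip is 120 mm out and the hook is roughly 6° open. I'll raise the tool, square it up and shut the gripper.

Request:
{"fn": "apply_moves", "kwargs": {
  "series": [
    [0,0,-4,0,0,6.5,0],
    [0,0,-8,0,0,12.9,0],
    [0,0,-8,0,0,12.9,0]
  ],
  "newtons": 20
}}

```text
time: 0.35
position: [0.1403, -0.6132, 0.3295]
tool_rot: [1.0, -0.001, 0.0, 0.008]
ft_force: [0.8, -0.9, 0.9]
grip_width: 0.0741
```

Run:
```python
from h import *
np.set_printoptions(precision=4,suppress=True)
o=robot.get_obs();print(o["position"],R.from_quat(o["tool_rot"]).as_matrix(),o["q"],o["grip_width"])
for p,z in [((489,258),.225),((440,266),.225),((420,245),0.0),((478,128),.234),((356,202),.02)]: print(p,onz("top",p,z))
c=lambda x,y:(265+(x+.5)/2.667-.5,65+(y+.5)/2.667-.5)
for p,z in [((735,28),.245),((717,142),.22)]: print(p,onz("top",c(*p),z))
```

```text
[ 0.1403 -0.6132  0.3295] [[ 1.     -0.0025  0.0009]
 [-0.0025 -0.9999 -0.0151]
 [ 0.001   0.0151 -0.9999]] [-1.5233  0.4453  1.3235  0.0002  1.3577  0.05  ] 0.07406539319013972
(489, 258) [ 0.2779 -0.3085  0.225 ]
(440, 266) [ 0.2576 -0.1884  0.225 ]
(420, 245) [ 0.3026 -0.183   0.    ]
(478, 128) [ 0.5957 -0.2823  0.234 ]
(356, 202) [0.424  0.0057 0.02  ]
(735, 28) [ 0.7314 -0.441   0.245 ]
(717, 142) [ 0.6282 -0.4301  0.22  ]
```

Request:
{"fn": "apply_moves", "kwargs": {
  "series": [
    [3.2,-2.4,0,0,0,0,0],
    [6.4,-4.8,0,0,0,0,0],
    [9.6,-7.2,0,0,0,0,0],
    [12.8,-9.6,0,0,0,0,0],
    [16,-12,0,0,0,0,0]
  ]
}}

```text
time: 0.77
position: [0.3009, -0.4876, 0.3212]
tool_rot: [1.0, 0.0, -0.0, -0.0]
ft_force: [0.5, 0.4, 0.3]
grip_width: 0.042
```

Request:
{"fn": "apply_moves", "kwargs": {
  "series": [
    [3.2,-2.4,0,0,0,0,0],
    [6.4,-4.8,0,0,0,0,0],
    [9.6,-7.2,0,0,0,0,0],
    [12.8,-9.6,0,0,0,0,0],
    [16,-12,0,0,0,0,0]
  ]
}}

```text
time: 1.18
position: [0.461, -0.3673, 0.3212]
tool_rot: [1.0, 0.001, -0.0, -0.0]
ft_force: [0.6, -0.2, 0.7]
grip_width: 0.0084
```

Request:
{"fn": "apply_moves", "kwargs": {
  "series": [
    [3.2,-2.4,0,0,0,0,0],
    [6.4,-4.8,0,0,0,0,0],
    [9.6,-7.2,0,0,0,0,0],
    [12.8,-9.6,0,0,0,0,0],
    [16.2,-11.9,0,0,0,0,0]
  ]
}}

```text
time: 1.6
position: [0.6227, -0.248, 0.3211]
tool_rot: [1.0, 0.001, -0.001, -0.0]
ft_force: [0.1, -1.2, 0.8]
grip_width: 0.0004
```

Request:
{"fn": "apply_moves", "kwargs": {
  "series": [
    [0,0,0,0,0,0,0],
    [0,0,0,0,0,0,0],
    [0,0,0,0,0,0,0]
  ]
}}

```text
time: 1.85
position: [0.6212, -0.2497, 0.3207]
tool_rot: [1.0, 0.001, -0.001, -0.0]
ft_force: [-0.1, -1.0, -0.0]
grip_width: 0.0004
```

Request:
{"fn": "apply_moves", "kwargs": {
  "series": [
    [0,0,3,0,0,0,0],
    [0,0,6,0,0,0,0],
    [0,0,9,0,0,0,0],
    [0,0,10.2,0,0,0,0],
    [0,0,10.2,0,0,0,0]
  ]
}}

```text
time: 2.27
position: [0.6184, -0.2499, 0.2158]
tool_rot: [1.0, -0.001, -0.004, -0.002]
ft_force: [-0.4, 0.4, -0.7]
grip_width: 0.0006
```

Run:
```python
import numpy as np
H=np.array([.607,-.163]);b=np.array([.622,-.25])
for t in range(6,100,6):
    a=np.radians(t);u=np.array([-np.sin(a),-np.cos(a)]);n=np.array([-np.cos(a),np.sin(a)])
    d=.005+.0095*abs(n[0])+.015*abs(n[1]);p=H+.09*u-d*n
    print(t,p.round(4),((p-b)*[100,-100]).round(2))
```

```text
6 [ 0.6135 -0.2542] [-0.85  0.42]
12 [ 0.6053 -0.2547] [-1.67  0.47]
18 [ 0.5969 -0.2544] [-2.51  0.44]
24 [ 0.5885 -0.2533] [-3.35  0.33]
30 [ 0.58   -0.2513] [-4.2   0.13]
36 [ 0.5715 -0.2485] [-5.05 -0.15]
42 [ 0.5632 -0.2447] [-5.88 -0.53]
48 [ 0.5552 -0.2399] [-6.68 -1.01]
54 [ 0.5475 -0.2343] [-7.45 -1.57]
60 [ 0.5404 -0.2277] [-8.16 -2.23]
66 [ 0.534  -0.2202] [-8.8  -2.98]
72 [ 0.5283 -0.2119] [-9.37 -3.81]
78 [ 0.5235 -0.2029] [-9.85 -4.71]
84 [ 0.5197 -0.1932] [-10.23  -5.68]
90 [ 0.517 -0.183] [-10.5  -6.7]
96 [ 0.5153 -0.1744] [-10.67  -7.56]
```

Request:
{"fn": "apply_moves", "kwargs": {
  "series": [
    [-0.9,0.4,0,0,0,0,0],
    [-1.7,0.5,0,0,0,0,0],
    [-2.5,0.4,0,0,0,0,0],
    [-3.4,0.3,0,0,0,0,0],
    [-4.2,0.1,0,0,0,0,0]
  ]
}}

```text
time: 2.68
position: [0.5792, -0.2513, 0.2212]
tool_rot: [1.0, 0.0, 0.001, 0.001]
ft_force: [1.2, -0.3, -0.3]
grip_width: 0.0004
```

Request:
{"fn": "apply_moves", "kwargs": {
  "series": [
    [-0.85,-0.25,0,0,0,0,0],
    [-1.7,-0.6,0,0,0,0,0],
    [-2.5,-1.1,0,0,0,0,0],
    [-3.25,-1.7,0,0,0,0,0],
    [-3.95,-2.3,0,0,0,0,0]
  ]
}}

```text
time: 3.1
position: [0.5393, -0.2271, 0.2196]
tool_rot: [1.0, 0.0, -0.0, -0.0]
ft_force: [2.4, 0.5, 0.5]
grip_width: 0.0004
```

Request:
{"fn": "apply_moves", "kwargs": {
  "series": [
    [-0.65,-0.75,0,0,0,0,0],
    [-1.2,-1.6,0,0,0,0,0],
    [-1.7,-2.5,0,0,0,0,0],
    [-2.1,-3.45,0,0,0,0,0],
    [-2.3,-4.2,0,0,0,0,0]
  ]
}}

```text
time: 3.52
position: [0.5164, -0.1845, 0.2195]
tool_rot: [1.0, 0.001, -0.0, -0.0]
ft_force: [0.9, 0.2, 0.8]
grip_width: 0.0002
```

Request:
{"fn": "apply_moves", "kwargs": {
  "series": [
    [0,0,0,0,0,0,0],
    [0,0,0,0,0,0,0]
  ]
}}

```text
time: 3.68
position: [0.517, -0.1851, 0.2195]
tool_rot: [1.0, 0.001, -0.0, -0.0]
ft_force: [0.0, -0.1, -0.1]
grip_width: 0.0007
```

Request:
{"fn": "apply_moves", "kwargs": {
  "series": [
    [0,-0.2,0,0,0,0,0],
    [0,-0.4,0,0,0,0,0],
    [0,-0.6,0,0,0,0,0],
    [0,-0.6,0,0,0,0,0]
  ]
}}

```text
time: 4.02
position: [0.5172, -0.1798, 0.2195]
tool_rot: [1.0, 0.0, -0.0, -0.0]
ft_force: [-0.1, -0.8, 0.3]
grip_width: 0.0006
```

Run:
```python
from h import *
print(robot.get_obs()["ft_force"],robot.get_obs()["position"])
im=robot.camera("top");cv2.imwrite("pics/t1.png",cv2.resize(im[100:220,260:500,::-1],(720,360),interpolation=3))
```

```text
[-0.06673532 -0.79826279  0.33937208] [ 0.51723301 -0.17978109  0.21947403]
```

View pics/t1.png

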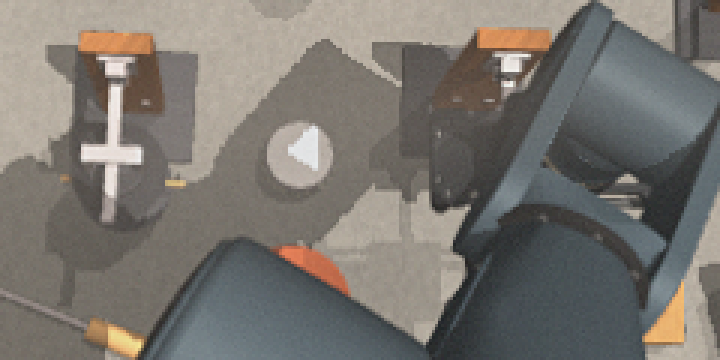

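Picture 5 shows the hook hidden under the wrist, so I'll feel for the stop instead.

Request:
{"fn": "apply_moves", "kwargs": {
  "series": [
    [0,-0.2,0,0,0,0,0],
    [0,-0.4,0,0,0,0,0],
    [0,-0.4,0,0,0,0,0]
  ]
}}

```text
time: 4.32
position: [0.5171, -0.1757, 0.2195]
tool_rot: [1.0, 0.0, -0.0, 0.0]
ft_force: [0.1, -0.1, 0.4]
grip_width: 0.0004
```

Request:
{"fn": "apply_moves", "kwargs": {
  "series": [
    [0,-0.2,0,0,0,0,0],
    [0,-0.4,0,0,0,0,0],
    [0,-0.4,0,0,0,0,0]
  ]
}}

```text
time: 4.57
position: [0.5172, -0.1753, 0.2197]
tool_rot: [1.0, 0.001, -0.0, 0.004]
ft_force: [-1.7, -10.9, -2.3]
grip_width: 0.0006
```

Request:
{"fn": "apply_moves", "kwargs": {
  "series": [
    [0,2,0,0,0,0,0],
    [0,4,0,0,0,0,0],
    [0,4,-4,0,0,0,0.5],
    [0,4,-8,0,0,0,1],
    [0,4,-11,0,0,0,1]
  ]
}}

```text
time: 4.98
position: [0.5177, -0.2123, 0.3317]
tool_rot: [1.0, -0.0, 0.001, -0.0]
ft_force: [1.7, -0.6, -0.3]
grip_width: 0.013
```

Request:
{"fn": "apply_moves", "kwargs": {
  "series": [
    [0,-4,0,0,0,0,1],
    [0,-8,0,0,0,0,1],
    [0,-12,0,0,0,0,1],
    [0,-16,0,0,0,0,1],
    [0,-20,0,0,0,0,1]
  ]
}}

```text
time: 5.4
position: [0.5166, -0.0099, 0.3297]
tool_rot: [1.0, -0.0, 0.0, -0.0]
ft_force: [0.3, 0.2, 0.1]
grip_width: 0.0457
```

Request:
{"fn": "apply_moves", "kwargs": {
  "series": [
    [-1,-4,0,0,0,0,1],
    [-2,-8,0,0,0,0,1],
    [-3,-10,0,0,0,0,1],
    [-3,-10,0,0,0,0,1]
  ]
}}

```text
time: 5.73
position: [0.4841, 0.0925, 0.3295]
tool_rot: [1.0, 0.003, -0.001, -0.001]
ft_force: [-0.8, -0.1, -0.8]
grip_width: 0.0727
```

Run:
```python
from h import *
print(robot.get_obs()["ft_force"],robot.get_obs()["position"])
im=robot.camera("top");cv2.imwrite("pics/t2f.png",im[:,:,::-1]);cv2.imwrite("pics/t2.png",cv2.resize(im[100:200,380:500,::-1],(720,600),interpolation=3))
```

```text
[-0.79768494 -0.0560912  -0.844068  ] [0.48407461 0.09248944 0.32947895]
```

View pics/t2.png

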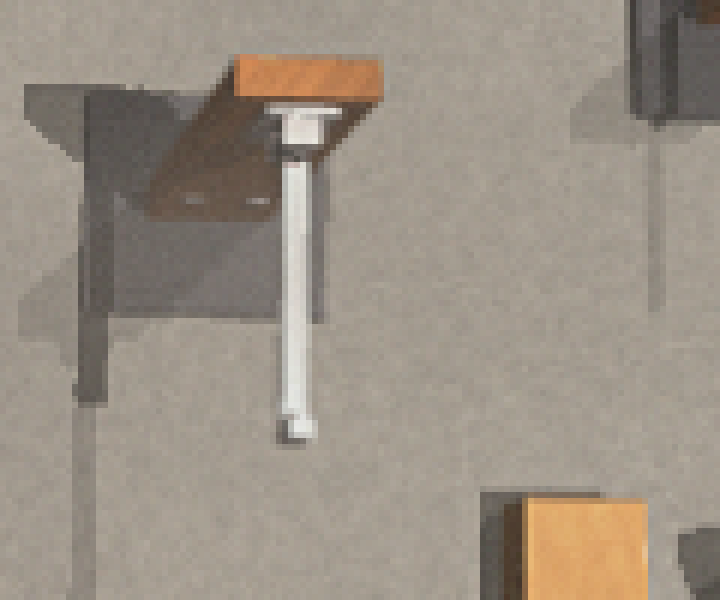

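Picture 6 shows the spare hook out, with the bar running from crop (300,160) to its lip at (298,428). Next I'll work out the exact lines of both bars.

Run:
```python
from h import *
np.set_printoptions(precision=4,suppress=True)
c=lambda x,y:(380+(x+.5)/6-.5,100+(y+.5)/6-.5)
for p,z in [((300,170),.22),((296,400),.22),((300,428),.234),((296,442),.222),((237,57),.245),((382,62),.245),((380,100),.245),((237,95),.245)]: print(p,onz("top",c(*p),z))
# laden bar line from first image: bright light columns per row
im=cv2.imread("pics/top0.png").astype(int).min(2)
im2=cv2.imread("pics/t2f.png").astype(int).min(2)
for I,x0,x1,rows in[(im,290,306,range(128,148,3)),(im2,420,438,range(130,168,5))]:
  pts=[]
  for r in rows:
    w=np.clip(I[r,x0:x1]-165,0,None)
    pts.append(onz("top",((w*np.arange(x0,x1)).sum()/w.sum(),r),.22)[:2])
  pts=np.array(pts);k=np.polyfit(pts[:,0],pts[:,1],1);print(pts[0],pts[-1],"yaw deg",np.degrees(np.arctan(k[0])))
w=[]
for r in (150,151,152,153): 
  v=im[r,280:315];cs=np.where(v>165)[0]+280;w.append((r,cs.min(),cs.max()) if len(cs) else r)
print(w)
```

```text
(300, 170) [ 0.5969 -0.1651  0.22  ]
(296, 400) [ 0.5007 -0.1627  0.22  ]
(300, 428) [ 0.4872 -0.1613  0.234 ]
(296, 442) [ 0.4831 -0.1622  0.222 ]
(237, 57) [ 0.6374 -0.1346  0.245 ]
(382, 62) [ 0.6364 -0.1938  0.245 ]
(380, 100) [ 0.6206 -0.1928  0.245 ]
(237, 95) [ 0.6216 -0.1344  0.245 ]
[0.5925 0.1642] [0.5471 0.1628] yaw deg 0.44319339007638986
[ 0.5916 -0.1631] [ 0.5038 -0.1623] yaw deg -0.5590087143199305
[(150, np.int64(287), np.int64(306)), (151, np.int64(287), np.int64(306)), (152, np.int64(287), np.int64(306)), (153, np.int64(288), np.int64(306))]
```

Request:
{"fn": "apply_moves", "kwargs": {
  "series": [
    [2,-4,0,0,0,0,1],
    [4.5,-7.5,0,0,0,0,1],
    [4.5,-7.5,0,0,0,0,1],
    [4.5,-7.5,3,0,0,0,1],
    [4.5,-7.5,6,0,0,0,1]
  ]
}}

```text
time: 6.2
position: [0.5347, 0.1628, 0.2704]
tool_rot: [1.0, 0.0, 0.003, -0.0]
ft_force: [0.0, 0.7, -0.9]
grip_width: 0.0867
```

Request:
{"fn": "apply_moves", "kwargs": {
  "series": [
    [0,0,3,0,0,0,1],
    [0,0,5.5,0,0,0,1],
    [0,0,6.8,0,0,0,1],
    [0,0,6.8,0,0,0,1],
    [0,0,6.8,0,0,0,1]
  ]
}}

```text
time: 6.62
position: [0.5323, 0.162, 0.201]
tool_rot: [1.0, -0.0, -0.001, 0.0]
ft_force: [1.3, -0.0, 0.5]
grip_width: 0.0874
```

Run:
```python
from h import *
print(robot.get_obs()["ft_force"],robot.get_obs()["position"])
im=robot.camera("side");cv2.imwrite("pics/s3.png",cv2.resize(im[100:250,200:360,::-1],(640,600),interpolation=3))
```

```text
[ 1.33863499 -0.04200975  0.51807213] [0.53234687 0.16198648 0.200963  ]
```

View pics/s3.png

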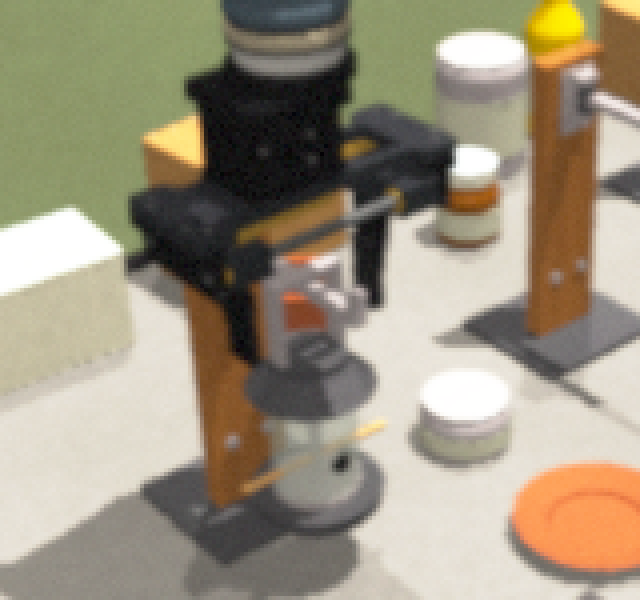

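Picture 7 shows the fingers straddling the handle at about (310,290), with the bar between them. I'll close gently.

Request:
{"fn": "apply_moves", "kwargs": {
  "series": [
    [0,0,0,0,0,0,0.5],
    [0,0,0,0,0,0,0.5],
    [0,0,0,0,0,0,0.5],
    [0,0,0,0,0,0,0.5],
    [0,0,0,0,0,0,0.5]
  ],
  "newtons": 25
}}

```text
time: 7.08
position: [0.5321, 0.1632, 0.2021]
tool_rot: [1.0, 0.0, 0.001, -0.0]
ft_force: [-0.3, -0.2, 0.3]
grip_width: 0.0616
```

Request:
{"fn": "apply_moves", "kwargs": {
  "series": [
    [0,0,0,0,0,0,0.4],
    [0,0,0,0,0,0,0.4],
    [0,0,0,0,0,0,0.4],
    [0,0,0,0,0,0,0.4]
  ]
}}

```text
time: 7.42
position: [0.532, 0.1633, 0.2018]
tool_rot: [1.0, 0.0, 0.0, -0.0]
ft_force: [-0.2, -0.0, 1.9]
grip_width: 0.0498
```

Request:
{"fn": "apply_moves", "kwargs": {
  "series": [
    [0,0,0,0,0,0,0.2],
    [0,0,0,0,0,0,0.2],
    [0,0,-0.8,0,0,0,0.2],
    [0,0,-1.6,0,0,0,0.2],
    [0,0,-2.5,0,0,0,0.2]
  ],
  "newtons": 30
}}

```text
time: 7.83
position: [0.5316, 0.163, 0.2268]
tool_rot: [1.0, 0.0, -0.001, 0.0]
ft_force: [0.3, -0.1, -1.8]
grip_width: 0.0498
```

Request:
{"fn": "apply_moves", "kwargs": {
  "series": [
    [0,0,0,0,0,0,0.2],
    [0,0,0,0,0,0,0.2],
    [0,0,0,0,0,0,0.2]
  ]
}}

```text
time: 8.08
position: [0.5318, 0.1631, 0.2266]
tool_rot: [1.0, 0.0, -0.0, 0.0]
ft_force: [-0.7, -0.1, -1.8]
grip_width: 0.0496
```

Request:
{"fn": "apply_moves", "kwargs": {
  "series": [
    [-1.5,0,0,0,0,0,0.2],
    [-3.5,0,0,0,0,0,0.2],
    [-5.5,0,0,0,0,0,0.2],
    [-7.5,0,0,0,0,0,0.2],
    [-9.5,0,0,0,0,0,0.2]
  ]
}}

```text
time: 8.5
position: [0.4357, 0.163, 0.2261]
tool_rot: [1.0, 0.0, -0.001, 0.0]
ft_force: [-0.5, 0.9, -1.9]
grip_width: 0.0498
```

Request:
{"fn": "apply_moves", "kwargs": {
  "series": [
    [0,0,0,0,0,0,0.2],
    [0,0,-1.5,0,0,0,0.2],
    [0,0,-3,0,0,0,0.2],
    [0,0,-3,0,0,0,0.2]
  ]
}}

```text
time: 8.83
position: [0.4393, 0.1634, 0.2587]
tool_rot: [1.0, 0.0, 0.003, -0.0]
ft_force: [0.5, -0.3, -0.9]
grip_width: 0.0497
```

Run:
```python
from h import *
o=robot.get_obs();print(o["ft_force"],o["moment"],o["position"])
im=robot.camera("side");cv2.imwrite("pics/s4.png",cv2.resize(im[100:280,200:400,::-1],(660,594),interpolation=3))
```

```text
[ 0.47462268 -0.28326199 -0.86655316] [ 0.03687841 -0.0561496  -0.02707971] [0.4393271  0.16336656 0.25872011]
```

View pics/s4.png

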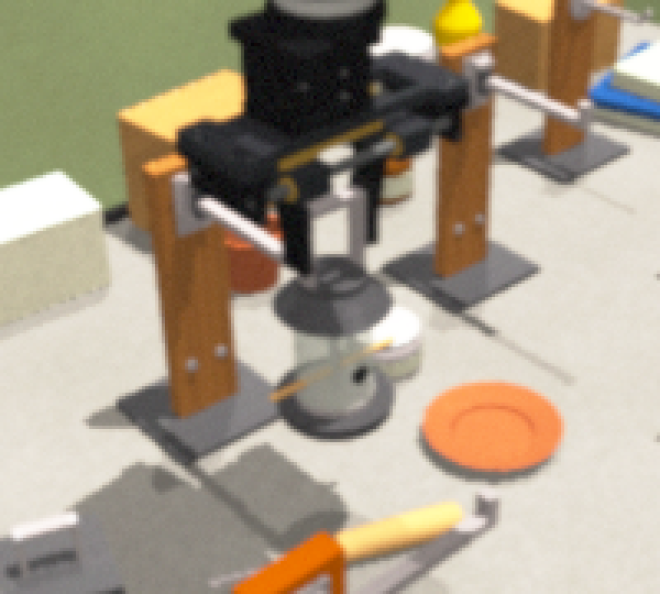

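Picture 8 shows the feeder hanging upright in the grip, clear of the laden hook. I'll carry it across at x≈.425.

Request:
{"fn": "apply_moves", "kwargs": {
  "series": [
    [-0.5,1.5,0,0,0,0,0.2],
    [-1.2,4,0,0,0,0,0.2],
    [-1.2,7,0,0,0,0,0.2],
    [-1.2,10,0,0,0,0,0.2],
    [-1.2,13,0,0,0,0,0.2]
  ]
}}

```text
time: 9.3
position: [0.4245, 0.032, 0.2556]
tool_rot: [1.0, 0.001, -0.001, -0.0]
ft_force: [1.4, -0.2, -2.4]
grip_width: 0.0498
```

Request:
{"fn": "apply_moves", "kwargs": {
  "series": [
    [0,3,0,0,0,0,0.2],
    [0,6,0,0,0,0,0.2],
    [0,9,0,0,0,0,0.2],
    [0,12,0,0,0,0,0.2],
    [0,15,0,0,0,0,0.2]
  ]
}}

```text
time: 9.72
position: [0.4247, -0.1184, 0.2555]
tool_rot: [1.0, 0.0, -0.001, -0.0]
ft_force: [0.2, -0.1, -2.0]
grip_width: 0.0498
```

Request:
{"fn": "apply_moves", "kwargs": {
  "series": [
    [0,2.5,0,0,0,0,0.2],
    [0,4,0,0,0,0,0.2],
    [0,4.55,0,0,0,0,0.2],
    [0,4.55,1.5,0,0,0,0.2],
    [0,4.55,3,0,0,0,0.2]
  ]
}}

```text
time: 10.13
position: [0.4255, -0.1628, 0.226]
tool_rot: [1.0, -0.0, 0.001, 0.0]
ft_force: [0.3, 1.0, -2.0]
grip_width: 0.0498
```

Request:
{"fn": "apply_moves", "kwargs": {
  "series": [
    [0,0,0,0,0,0,0.2],
    [0,0,0,0,0,0,0.2],
    [0,0,0,0,0,0,0.2]
  ]
}}

```text
time: 10.38
position: [0.4254, -0.162, 0.2267]
tool_rot: [1.0, 0.001, -0.0, -0.0]
ft_force: [0.9, -0.3, -2.3]
grip_width: 0.05
```

Run:
```python
from h import *
o=robot.get_obs();print(o["ft_force"],o["moment"],o["position"])
im=robot.camera("side");cv2.imwrite("pics/s5.png",cv2.resize(im[80:230,290:490,::-1],(780,585),interpolation=3))
```

```text
[ 0.87905238 -0.31703733 -2.25672838] [-0.03303438 -0.06681622  0.03093727] [ 0.42537001 -0.16200839  0.22665531]
```

View pics/s5.png

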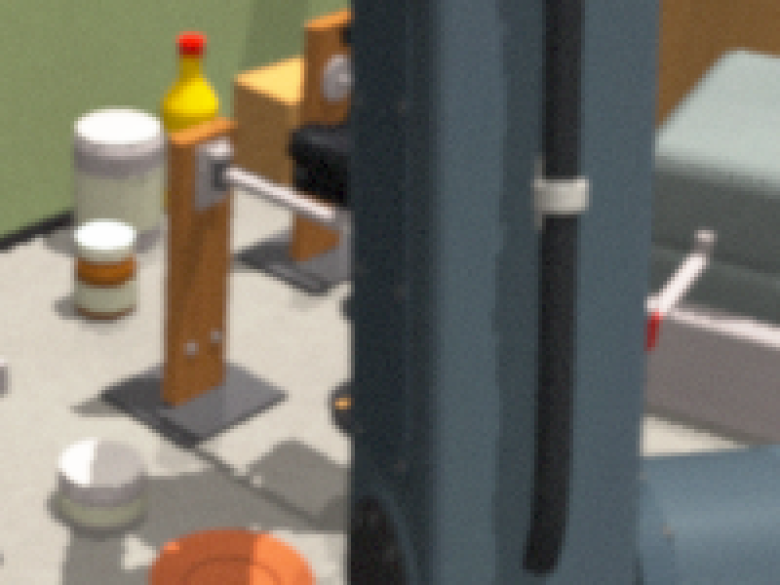

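Picture 9: the arm hides the feeder from the side camera. The pose matches the bar line and height, so I'll thread it on while watching the force.

Request:
{"fn": "apply_moves", "kwargs": {
  "series": [
    [1.5,0,0,0,0,0,0.2],
    [3,0,0,0,0,0,0.2],
    [4.5,0,0,0,0,0,0.2],
    [6,0,0,0,0,0,0.2],
    [7,0,0,0,0,0,0.2]
  ]
}}

```text
time: 10.85
position: [0.4972, -0.1625, 0.2276]
tool_rot: [1.0, 0.001, 0.001, 0.001]
ft_force: [0.3, -0.1, -2.0]
grip_width: 0.0499
```

Request:
{"fn": "apply_moves", "kwargs": {
  "series": [
    [1.5,0,0,0,0,0,0.2],
    [3,0,0,0,0,0,0.2],
    [4.5,0,0,0,0,0,0.2],
    [4.5,0,0,0,0,0,0.2],
    [4.5,0,0,0,0,0,0.2]
  ]
}}

```text
time: 11.27
position: [0.5403, -0.1621, 0.2268]
tool_rot: [1.0, 0.001, -0.0, 0.0]
ft_force: [-1.1, 0.8, -2.5]
grip_width: 0.0503
```

Run:
```python
from h import *
o=robot.get_obs();print(o["ft_force"],o["moment"],o["position"])
im=robot.camera("side");cv2.imwrite("pics/s6.png",cv2.resize(im[80:230,290:490,::-1],(780,585),interpolation=3))
```

```text
[-1.08792401  0.84337738 -2.47859319] [ 0.00509596  0.11497493 -0.02005216] [ 0.54032211 -0.16210958  0.22676756]
```

View pics/s6.png

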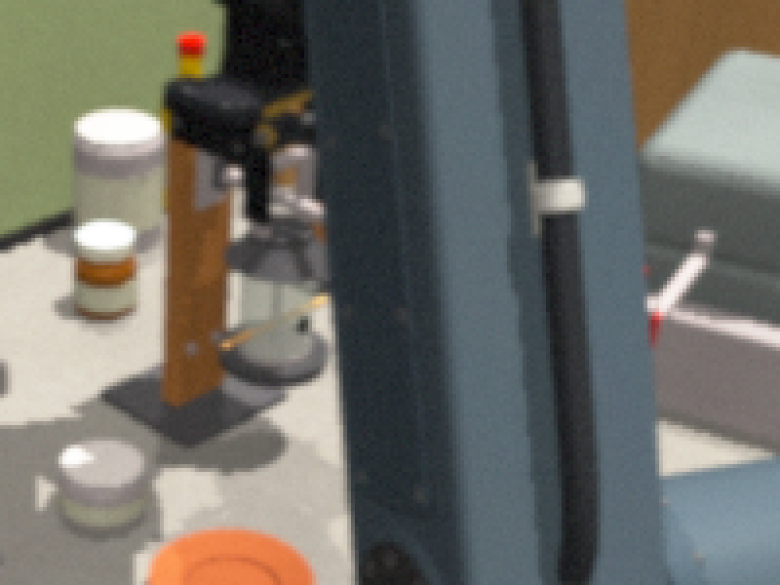

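Picture 10 shows the handle around the bar, with the feeder upright. I'll lower it.

Request:
{"fn": "apply_moves", "kwargs": {
  "series": [
    [0,0,0.7,0,0,0,0.2],
    [0,0,1.4,0,0,0,0.2],
    [0,0,2,0,0,0,0.2],
    [0,0,2.3,0,0,0,0.2],
    [0,0,2.3,0,0,0,0.2]
  ]
}}

```text
time: 11.73
position: [0.5392, -0.1621, 0.2024]
tool_rot: [1.0, 0.0, -0.001, -0.001]
ft_force: [0.5, -0.8, -1.8]
grip_width: 0.0498
```

Request:
{"fn": "apply_moves", "kwargs": {
  "series": [
    [0,0,0.2,0,0,0,0.2],
    [0,0,0.2,0,0,0,0.2],
    [0,0,0.2,0,0,0,0.2],
    [0,0,0.2,0,0,0,0.2]
  ]
}}

```text
time: 12.07
position: [0.5403, -0.1625, 0.2018]
tool_rot: [1.0, 0.0, 0.0, 0.0]
ft_force: [0.3, 0.3, -0.3]
grip_width: 0.0497
```

Request:
{"fn": "apply_moves", "kwargs": {
  "series": [
    [0,0,0.1,0,0,0,0.2],
    [0,0,0.1,0,0,0,0.6],
    [0,0,0.1,0,0,0,0.7],
    [0,0,0.1,0,0,0,1],
    [0,0,0.1,0,0,0,1]
  ]
}}

```text
time: 12.48
position: [0.5403, -0.1624, 0.2005]
tool_rot: [1.0, 0.0, 0.0, 0.0]
ft_force: [-1.1, -0.5, 0.6]
grip_width: 0.0644
```

Request:
{"fn": "apply_moves", "kwargs": {
  "series": [
    [0,0,0,0,0,0,1],
    [0,0,0,0,0,0,1],
    [0,0,0,0,0,0,1]
  ]
}}

```text
time: 12.73
position: [0.5402, -0.1623, 0.2004]
tool_rot: [1.0, 0.0, -0.0, -0.0]
ft_force: [-0.3, 0.2, -0.1]
grip_width: 0.0833
```

Request:
{"fn": "apply_moves", "kwargs": {
  "series": [
    [0,0,-2,0,0,0,1],
    [0,0,-5,0,0,0,1],
    [0,0,-8,0,0,0,1],
    [0,0,-12,0,0,0,1],
    [0,0,-12,0,0,0,1]
  ]
}}

```text
time: 13.15
position: [0.5441, -0.1642, 0.3285]
tool_rot: [1.0, 0.0, 0.007, 0.004]
ft_force: [0.7, -1.1, 1.2]
grip_width: 0.0869
```

Hung and released. The force went to zero on release with no tug. Next I'll go to the +y side of the emptied hook and compute the folding arc.

Request:
{"fn": "apply_moves", "kwargs": {
  "series": [
    [-0.7,-3.7,0,0,0,0,0],
    [-1.4,-7.4,0,0,0,0,0],
    [-2.1,-11.1,0,0,0,0,0],
    [-2.8,-14.8,0,0,0,0,0],
    [-3.5,-18.5,0,0,0,0,0]
  ]
}}

```text
time: 13.57
position: [0.5045, 0.0241, 0.3205]
tool_rot: [1.0, -0.0, 0.0, -0.0]
ft_force: [1.1, 0.9, 0.1]
grip_width: 0.0619
```

Request:
{"fn": "apply_moves", "kwargs": {
  "series": [
    [0,-3.7,0,0,0,0,0],
    [0,-7.4,0,0,0,0,0],
    [0,-11.1,0,0,0,0,0],
    [0,-14.8,0,0,0,0,0],
    [0,-18.75,0,0,0,0,0]
  ]
}}

```text
time: 13.98
position: [0.5046, 0.2117, 0.3206]
tool_rot: [1.0, 0.0, 0.0, 0.0]
ft_force: [0.0, -0.5, -0.2]
grip_width: 0.0282
```

Request:
{"fn": "apply_moves", "kwargs": {
  "series": [
    [0,0,0,0,0,0,0],
    [0,0,3,0,0,0,0],
    [0,0,6,0,0,0,0],
    [0,0,9,0,0,0,0],
    [0,0,10.1,0,0,0,0]
  ]
}}

```text
time: 14.4
position: [0.5023, 0.2094, 0.2156]
tool_rot: [1.0, 0.001, -0.003, 0.001]
ft_force: [-1.3, 0.4, 0.2]
grip_width: 0.0018
```

Run:
```python
from h import *
o=robot.get_obs();print(o["position"],o["grip_width"])
im=robot.camera("top");cv2.imwrite("pics/t7.png",cv2.resize(im[90:210,260:500,::-1],(800,400),interpolation=3))
H=np.array([.600,.1635]);b=np.array([.505,.210])
for t in range(90,-7,-6):
    a=np.radians(t);u=np.array([-np.sin(a),-np.cos(a)]);n=np.array([np.cos(a),-np.sin(a)])
    d=.005+.0095*abs(n[0])+.008*abs(n[1]);p=H+.095*u-d*n
    print(t,p.round(4),((p-b)*[100,-100]).round(2))
```

```text
[0.50231445 0.20943229 0.21562231] 0.0017998269685710118
90 [0.505  0.1765] [0.   3.35]
84 [0.5041 0.1674] [-0.09  4.26]
78 [0.504  0.1582] [-0.1   5.18]
72 [0.5048 0.1489] [-0.02  6.11]
66 [0.5066 0.1396] [0.16 7.04]
60 [0.5094 0.1304] [0.44 7.96]
54 [0.5131 0.1215] [0.81 8.85]
48 [0.5178 0.1128] [1.28 9.72]
42 [0.5235 0.1046] [ 1.85 10.54]
36 [0.5301 0.0969] [ 2.51 11.31]
30 [0.5376 0.0898] [ 3.26 12.02]
24 [0.5459 0.0836] [ 4.09 12.64]
18 [0.5549 0.0783] [ 4.99 13.17]
12 [0.5646 0.0739] [ 5.96 13.61]
6 [0.5749 0.0706] [ 6.99 13.94]
0 [0.5855 0.0685] [ 8.05 14.15]
-6 [0.5947 0.0674] [ 8.97 14.26]
```

View pics/t7.png

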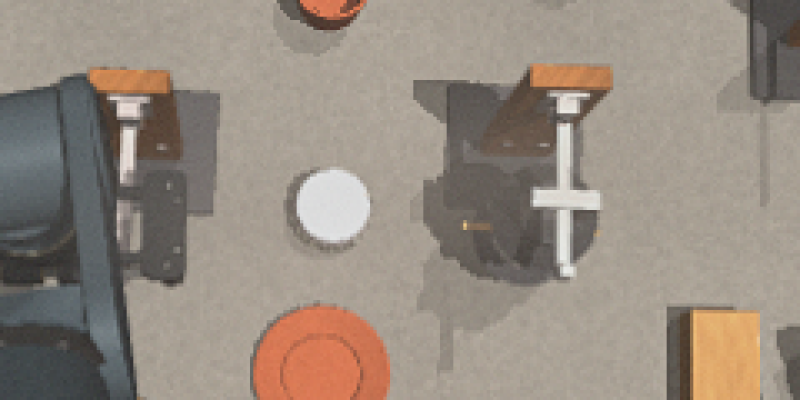

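Picture 11 shows the strap across the spare bar at (566,200), inside the lip at (567,270), with the feeder hanging. Now I'll fold the laden hook.

Request:
{"fn": "apply_moves", "kwargs": {
  "series": [
    [0,1.7,0,0,0,0,0],
    [0,3.4,0,0,0,0,0],
    [-0.1,4.3,0,0,0,0,0],
    [-0.1,5.2,0,0,0,0,0],
    [0,6.1,0,0,0,0,0]
  ]
}}

```text
time: 14.87
position: [0.5053, 0.1486, 0.2202]
tool_rot: [1.0, 0.0, 0.001, -0.0]
ft_force: [0.3, 0.4, -0.8]
grip_width: 0.0002
```

Request:
{"fn": "apply_moves", "kwargs": {
  "series": [
    [0.2,0.9,0,0,0,0,0],
    [0.45,1.85,0,0,0,0,0],
    [0.8,2.75,0,0,0,0,0],
    [1.3,3.6,0,0,0,0,0],
    [1.85,4.45,0,0,0,0,0]
  ]
}}

```text
time: 15.28
position: [0.5238, 0.1038, 0.2196]
tool_rot: [1.0, 0.0, -0.0, -0.0]
ft_force: [-0.8, 1.4, 0.5]
grip_width: 0.0004
```

Request:
{"fn": "apply_moves", "kwargs": {
  "series": [
    [0.65,0.75,0,0,0,0,0],
    [1.4,1.45,0,0,0,0,0],
    [2.25,2.1,0,0,0,0,0],
    [3.15,2.6,0,0,0,0,0],
    [4.1,3.05,0,0,0,0,0]
  ]
}}

```text
time: 15.7
position: [0.5654, 0.0735, 0.2194]
tool_rot: [1.0, 0.0, -0.0, 0.0]
ft_force: [-0.8, 0.5, -0.1]
grip_width: 0.0005
```

Request:
{"fn": "apply_moves", "kwargs": {
  "series": [
    [0.5,0.2,0,0,0,0,0],
    [1,0.35,0,0,0,0,0],
    [1.5,0.45,0,0,0,0,0],
    [1.7,0.5,0,0,0,0,0],
    [1.7,0.5,0,0,0,0,0]
  ]
}}

```text
time: 16.12
position: [0.579, 0.0697, 0.2191]
tool_rot: [1.0, 0.001, -0.004, -0.0]
ft_force: [-5.3, 0.7, 2.9]
grip_width: 0.0002
```

Request:
{"fn": "apply_moves", "kwargs": {
  "series": [
    [0.2,0,0,0,0,0,0],
    [0.4,0,0,0,0,0,0],
    [0.4,0,0,0,0,0,0]
  ]
}}

```text
time: 16.37
position: [0.5794, 0.0697, 0.219]
tool_rot: [1.0, 0.001, -0.008, 0.0]
ft_force: [-12.9, -0.6, 6.6]
grip_width: 0.0001
```

Request:
{"fn": "apply_moves", "kwargs": {
  "series": [
    [-1.5,0,0,0,0,0,0],
    [-3,0,0,0,0,0,0],
    [-4,0,-4,0,0,0,0],
    [-7,0,-7,0,0,0,0],
    [-10,0,-10,0,0,0,0]
  ]
}}

```text
time: 16.78
position: [0.4867, 0.069, 0.3196]
tool_rot: [1.0, 0.001, 0.001, 0.0]
ft_force: [-0.0, -0.3, 0.8]
grip_width: 0.0001
```

Request:
{"fn": "apply_moves", "kwargs": {
  "series": [
    [-3,0,-2,0,0,0,0],
    [-6,0,-4,0,0,0,0],
    [-6,0,-4,0,0,0,0],
    [-6,0,-4,0,0,0,0]
  ]
}}

```text
time: 17.12
position: [0.4264, 0.0692, 0.3602]
tool_rot: [1.0, 0.001, 0.003, 0.0]
ft_force: [0.1, -0.5, -0.4]
grip_width: 0.0005
```

Run:
```python
from h import *
o=robot.get_obs();print(o["position"],o["ft_force"])
a=robot.camera("top")[90:200,270:470,::-1];b=robot.camera("side")[90:240,225:425,::-1]
a=cv2.resize(a,(500,275),interpolation=3);b=cv2.resize(b,(500,320)  if 0 else (427,320),interpolation=3)
b=cv2.copyMakeBorder(b,0,0,0,73,0);cv2.imwrite("pics/f8.png",np.vstack([a,b]))
```

```text
[0.42641898 0.06923111 0.36021934] [ 0.05464802 -0.5380767  -0.35968802]
```

View pics/f8.png

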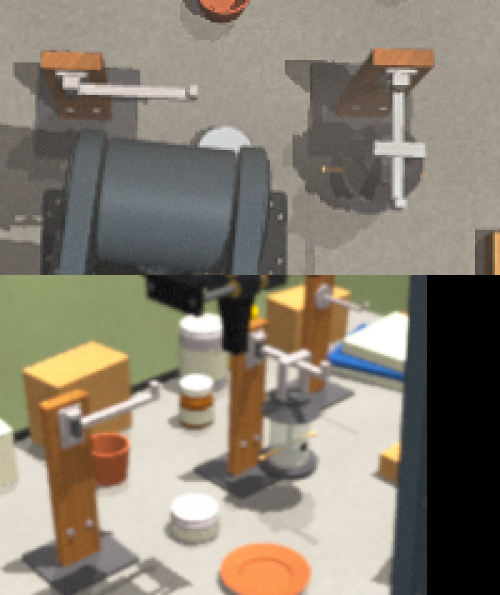

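Run:
```python
from h import *
l=onz("top",(270+193/2.5,90+92/2.5),.234);d=l[:2]-[.600,.1625];print(l,np.hypot(*d),"open deg",np.degrees(np.arctan2(-d[0],-d[1])))
im=robot.camera("top").astype(int).min(2);pts=[]
for c in range(306,342,5):
    w=np.clip(im[118:135,c]-165,0,None);pts.append(onz("top",(c,(w*np.arange(118,135)).sum()/w.sum()),.22)[:2])
pts=np.array(pts);print(pts[[0,-1]],np.degrees(np.arctan(np.polyfit(pts[:,1],pts[:,0],1)[0])))
```

```text
[0.59344621 0.03994256 0.234     ] 0.12273254951864067 open deg 3.0609885952692952
[[0.59963648 0.14190083]
 [0.59700291 0.05488705]] 1.5685067075178296
```

Picture 12 shows the laden hook folded along its board, and the feeder hanging upright on the spare hook with the strap inside the lip. The arm is clear, so I'm handing in.

Run:
```python
from rig import robot
print(robot.hand_in(), robot.get_obs()["time"])
```

```text
the job is handed in; nothing more can be done
the job is handed in; nothing more can be done
```

The feeder now hangs on the spare hook, the emptied hook is folded, and I handed the job in at about 17 s of the 69 s allowed.

- **Spare hook:** I pushed it out to its stop, which I felt at about 11 N. A picture then showed its bar pointing straight out (within 1° of world -x).
- **Feeder:** I pinched it by the handle (49.8 mm wide, as specified) and lifted it off. I threaded it onto the spare hook and lowered it until the wrist load fell from about 2 N to nearly zero. The last picture shows it hanging upright, with the strap inside the lip.
- **Emptied hook:** I folded it until it met its stop at about 13 N, with less than 0.5 mm of further movement.

One check doesn't settle exactly. In the last images the folded bar measures 1.6–3° off the world y axis. I couldn't measure the upright's own angle to better than about ±2°, so I relied on the stop I felt. The gripper was clear of everything at hand-in.

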